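# Drive the clamp wedge home on a record sample

### The arm

A 7-joint arm with a two-finger parallel gripper is mounted at the origin on the work surface. World frame = base frame: x ahead of the robot, y to its left, z up, the work surface at z = 0. Lengths are in m, angles in rad, forces in N, time in s.
With the tool pointing down it reaches from about 0.425 to 0.875 m from the base axis. Payload 4.7 kg.
Tool frame: the origin (TCP) lies on the centre line of the jaws, within the pads' length; the fingertips stand 19 mm ahead of it and the grasp point (between the pads) is the TCP; z points along the fingers, y is the line along which they close (so a half turn about z gives the same grasp; the last joint's range is limited). The gripper opens to 85 mm and grips with 20 to 120 N. Pads are 22 mm wide; open, the fingers measure 114 mm over their backs; the gripper's body (76 mm by 85 mm) begins 54 mm behind the grasp point. The pads swing forward as they close: fully open they stand 13 mm farther back than shut.
Start: joints at [1.255, 0.321, -0.07, 1.45, 0.023, 1.371, -0.057], TCP at [0.21, -0.615, 0.22] pointing down, gripper open.
Joint ranges: [-2.86, 2.86], [-0.3, 2.09], [-1.38, 1.24], [0.06, 2.45], [-1.56, 4.7], [0.09, 2.05], [-2.69, 2.69]. Speed limits (rad/s): [2.57, 2.57, 3.14, 3.14, 3.14, 3.14, 3.14].

### API

Orientations are given as a rotation vector (axis times angle).
In Python, from plant import manip gives the robot as it stands. The module is installed in compiled form; this text tells all that it offers.
- The arm moves only by the tool carry_out, never from a script. Its argument "rows" is a list of rows, each a list of 7 numbers: the shift along the tool's x, y, z in m, then the turn, a rotation vector about the tool's x, y, z in rad, then the opening, from 0 (shut) to 1 (fully open). In form: [[tx, ty, tz, ax, ay, az, grip], ...]. A call has 1 to 12 rows; each row shifts and turns the commanded pose from where the row before left it, along the tool's axes as they then stand; what a row does not reach is not made up. A row lasts 1/10 s, in which the tool goes at most 50 mm and 8.59 degrees, less where a joint would pass 70% of its speed; a pose out of reach is approached as far as the arm can. A call with a gripper value outside its range is refused whole. The fingers move at their own pace and stop on an object; "grip_force" is the grip in N (left out, the last holds). Time passes only in rows, so rows that do not move let the fingers close. It gives the time, the measured TCP pose, the force, the opening and the grip force at its end, in the units of the state.
- manip.get_state(): the state, without advancing time (a new reading comes with each control period).
- manip.capture(name): name is "scene" or "top"; returns the picture (480x640x3 uint8, red, green, blue); there is no depth.
- manip.camera_params(name): a dict with "fx", "fy", "cx", "cy" (pixels), "rvec" (rotation vector, rad) and "tvec" (3), from world to camera coordinates, as OpenCV has them. Camera axes: x right, y down, z forward; pixel columns grow to the right and rows downward; lengths in m; the calibration is good to about 2 mm. A picture is of the moment at which its call begins. camera_params takes no time and is no camera call.
- manip.sign_off(): hands the job in; it is judged then, once.
Trained networks look in the newest picture that a camera, given by its name, has taken for a name from the list of things; names that differ only in an ending like _2 or _b are one class to them, and where a whole thing is asked for, a point or a joint stands for the part that bears it (a point fixed in the world has none). Each returns a list of dicts, best first, with "score" (0 to 1); they miss things now and then, are a little off and sometimes report something else, mostly with a low value. They report only what shows in the picture. A call takes as long as a camera call.
- manip.look_for(camera, query): "position" ([x, y, z] in m, in world coordinates, good to about 4 mm: the middle of the surface that is visible of it).
- manip.regions_of(camera, query): "pixels" (480x640 bool, what is visible of it).
- manip.mark_of(camera, query): "position" ([x, y, z] in m, in world coordinates, good to about 4 mm: a listed point, or the origin of a listed thing).
The state is a dict: "t": time; "q": joint angles; "dq": joint speeds; "effort": joint torques, N m; "ee_pos": TCP position; "ee_rot": TCP orientation; "force": force on the tool from outside, world axes, zero at the start; "moment": the same for the moment, N m; "gripper_width": finger opening in m; "grip_force": force on a finger pad.
Only numpy, scipy, OpenCV 4.12 (cv2) and the standard library are available. Lean on these libraries where they do the work, as an engineer would, in place of code of your own. Each camera call takes 0.05 s, during which the arm holds its last target. There are 200 camera calls.

### The job

A resin-mounted record sample lies loose in the wedge clamp, waiting for the microscope. Pick up the tapered wedge, lay it flat in the clamp with its nose in the slot (straight side along the fixed rail), and tap or push on its head until it stops going forward and the sample is firmly gripped. Do it gently, because the resin cracks if it is squeezed hard; leave the wedge in place and everything else on the bench where it is.

Things in the scene. Friction and masses are not known exactly. Their poses are not given: they have to be found in the camera images.
- wedge_mid (a point): Centre (half-way up) of the loose tapered wedge: plain aluminium, 105 mm long, 28 mm high, lying flat. x runs along it towards the thin nose, y across, z up. Straight side: plane y = -10.5 mm. Other side: y = +10.5 mm along the tang (x = -52.5 to -19.5 mm), then sloping in 1 mm per 6 mm to y = -1.5 mm at the nose (x = 52.5 mm). 100 to 210 g.
- wedge_nose (a point): Middle of the wedge's nose face (9 mm thick), half-way up; same axes.
- wedge_tang (a point): Centre of the wedge's parallel tang at the head end (33 mm long, 21 mm thick), the place to grip it, across y; 36 mm behind wedge_mid, half-way up; same axes. The flat head face is 16.5 mm farther back.
- clamp: Low wedge clamp bolted to the table. Origin at table height, below the slot's mouth, in the plane of the fixed rail's inner face. x: along the slot, the way the wedge is driven; y: from the rail towards jaw, sample and end stop; z up. The wedge slides on its 10 mm thick steel plate (x = -138 to 75, y = -42 to 98 mm). Rail: x = 0 to 65, y = -22 to 0 mm, 26 mm high above the plate.
- slot_mouth (a point): Middle of the slot's mouth, at plate height (clamp x = 0, y = 7, z = 10 mm). With the jaw back the slot is 14 mm wide here and narrows 1 mm per 6 mm to 4 mm at x = 60. The wedge first touches the jaw with its nose about 30 mm inside and comes to its stop with the nose about 39 to 69 mm inside, depending on the unknown play of the sample. Smooth faces; it stays put when let go.
- jaw: Sliding aluminium jaw, 60 mm long (clamp x = 0 to 60 mm), 24 mm high above the plate. Same origin and axes as the clamp when fully back; the wedge pushes it in the clamp's +y against friction and a weak spring (2 to 4 N) until the sample is nipped against the end stop. Its flat outer face is at y = 36 mm. About 2 to 4 N on the wedge's head drives it; 12 to 18 N at the stop gives a good grip.
- sample: Grey resin block with a thin dark strip on top, 44 x 28 x 22 mm (x, y, z), loose on the clamp plate between jaw and end stop (dark steel block, 26 mm high, set differently each time: 1.5 to 6 mm of play in all). Origin at the centre of its underside. Brittle: cracks when squeezed by more than about 22 N.
- bar: Plain straight aluminium bar, 105 x 21 x 28 mm, like the wedge but without a taper; bystander. Origin at its centre.
- angle: L-shaped aluminium angle piece, 80 x 43 x 28 mm, bystander. Origin near its centre, half-way up.
- adaptor: Turned steel record adaptor, 38 mm diameter, 21 mm high, bystander. Origin under its centre.
- loupe: Black eyepiece loupe, 42 mm diameter, 38 mm high, bystander. Origin under its centre.
- vial: Small jar with white cap, 40 mm diameter, 65 mm high, bystander. Origin under its centre.
- brush: Small brush with orange handle, 150 mm long, bystander. Origin under its middle.

How it is judged:
On the way:
1. the wedge lies in line with the slot, its nose at least 8 mm inside (x of wedge_nose in the frame of clamp above 0.008 m and y of wedge_nose in the frame of clamp between 0 and 0.014 m and angle between the x axis of wedge_nose and the x axis of clamp, either way round below 0.2 rad), for 0.2 s.
At the end, for the whole second after the job is handed in: The wedge lies flat in the slot with its nose at least 36 mm inside, in line with the rail within 0.1 rad, and by itself keeps the jaw pressed on the sample with more than 5 N; the sample still lies on the clamp plate (within 3 mm) (contact force between jaw and sample above 5 N and x of wedge_nose in the frame of clamp above 0.036 m and z of wedge_nose in the frame of clamp below 0.028 m and angle between the x axis of wedge_nose and the x axis of clamp, either way round below 0.1 rad and z of sample in the frame of clamp below 0.013 m); the robot touches nothing.
It fails at once if the sample is squeezed with more than 22 N (it cracks) (contact force between jaw and sample above 22 N).
It fails at once if a bystander is moved by more than 20 mm (distance of any of bar, angle, adaptor, loupe, vial, brush from where it was at the start of the episode above 0.02 m).
It also fails if it takes over 53 s, if anything falls off the work surface, if the arm or the gripper's body presses on something with over 40 N, if the wrist force passes 120 N, or if a joint passes its speed limit or range.

## Working session

There is one attempt and no reset: what is moved stays moved. The work goes in short steps, Python scripts to look and compute and a tool call to move; the robot and the scene stay as the last step left them, time stands still between calls to the robot, and variables do not carry over. Pictures are saved under pics/ and viewed, at most 10 in all, crops included, and the job is handed in when it is done.

Besides the shell and the picture viewer there is one more tool, called after "Request:" by a JSON object that holds its "name" and its "arguments". carry_out: Moves the arm, as the interface text tells. Its arguments: {"type":"object","properties":{"rows":{"type":"array"},"grip_force":{"type":"number"}},"required":["rows"]}

```bash
mkdir -p pics; python3 - <<'E'
from plant import manip
import cv2,numpy as np
s=manip.get_state();print(s['t'],s['ee_pos'],s['ee_rot'],s['force'],s['gripper_width'])
for c in ['top','scene']:
    im=manip.capture(c);cv2.imwrite(f'pics/{c}0.png',im[:,:,::-1])
    print(c,manip.camera_params(c))
    for n in ['wedge_mid','wedge_nose','wedge_tang','slot_mouth','clamp','jaw','sample','bar','angle']:
        r=manip.mark_of(c,n)[:2];print(n,[(np.round(d['position'],4).tolist(),round(d['score'],2)) for d in r])
E
```

```text
0.0 [ 0.21027498 -0.61445802  0.21904459] [-3.09713186e+00 -5.15460275e-01  6.13684155e-04] [-0.87407083 -0.1931565   0.01882226] 0.08536571959958088
top {'fx': 605.7411565637004, 'fy': 605.7411565637004, 'cx': 324.0378437377521, 'cy': 235.45074479599313, 'rvec': array([ 2.1534    , -2.20747053,  0.10332916]), 'tvec': array([0.0048015 , 0.6163963 , 1.05745053])}
wedge_mid [([0.6362, 0.3192, 0.0125], 0.8)]
wedge_nose [([0.6747, 0.2909, 0.0162], 0.69), ([0.4912, -0.2886, 0.0151], 0.6)]
wedge_tang []
slot_mouth [([0.5923, 0.0369, 0.0152], 0.6)]
clamp [([0.5927, 0.0302, 0.0009], 0.7)]
jaw [([0.5961, 0.0264, 0.0007], 0.97)]
sample [([0.6236, 0.0856, 0.0098], 0.95)]
bar [([0.4903, -0.2889, 0.0143], 0.55)]
angle [([0.4569, 0.2797, 0.0181], 0.56)]
scene {'fx': 497.0445719249208, 'fy': 497.0445719249208, 'cx': 317.9668173572745, 'cy': 241.1699848821943, 'rvec': array([ 1.99983964,  1.48799427, -0.54638302]), 'tvec': array([-0.17510415, -0.41320655,  1.57256619])}
wedge_mid [([0.6244, 0.0817, 0.012], 0.62), ([0.6335, 0.319, 0.0118], 0.56)]
wedge_nose [([0.6756, 0.2901, 0.0119], 0.58)]
wedge_tang [([0.6002, 0.3359, 0.0143], 0.76)]
slot_mouth [([0.5899, 0.0371, 0.0078], 0.82), ([0.6023, 0.337, 0.0146], 0.54)]
clamp [([0.5937, 0.0314, 0.0007], 0.63)]
jaw [([0.592, 0.0322, -0.0047], 0.91)]
sample [([0.6225, 0.0846, 0.0105], 0.68), ([0.7208, -0.2462, 0.0007], 0.41)]
bar [([0.4906, -0.2887, 0.0144], 0.61)]
angle [([0.4881, -0.2864, 0.0153], 0.55), ([0.4528, 0.2811, 0.0102], 0.47)]
```

View pics/top0.png

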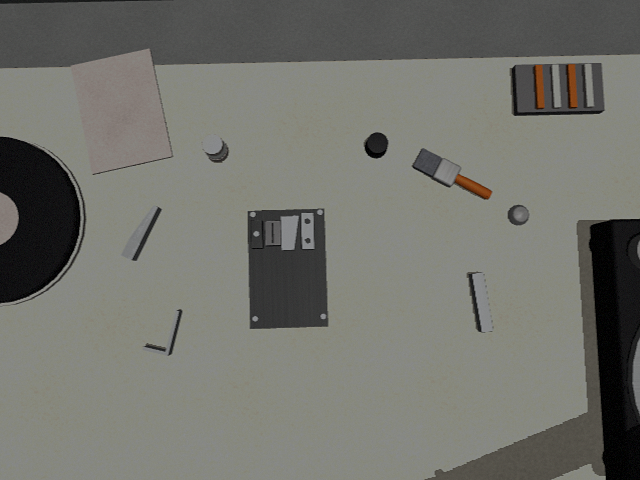

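View pics/scene0.png

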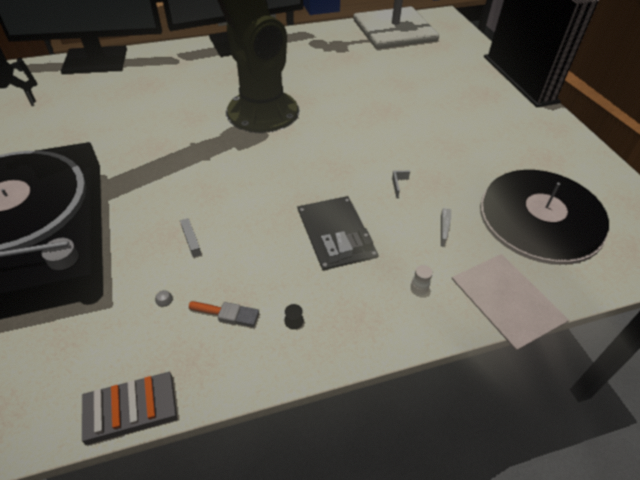

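The top view shows the wedge at about (142,234) with its nose up-right at (157,208). The clamp plate runs from (249,210) to (327,328), with the slot opening downward at about (285,248), the rail on the right and the sample at (272,232). The scene view agrees. Next I'll fit the known outlines to the masks.

```bash
cat > h.py <<'E'
from plant import manip
import cv2,numpy as np
from scipy.optimize import minimize
S=8
W2=[(-52.5,-10.5),(52.5,-10.5),(52.5,-1.5),(-19.5,10.5),(-52.5,10.5)]
def prism(p,z0,z1): return np.array([(x/1e3,y/1e3,z/1e3) for x,y in p for z in (z0,z1)])
WEDGE=prism(W2,0,28)
CLAMP=np.vstack([prism([(-138,-42),(75,-42),(75,98),(-138,98)],0,10)])
def proj(P,c):
    k=manip.camera_params(c);K=np.array([[k['fx'],0,k['cx']],[0,k['fy'],k['cy']],[0,0,1.]])
    return cv2.projectPoints(np.asarray(P,float),k['rvec'],k['tvec'],K,None)[0][:,0]
def place(M,p,z=0):
    c,s=np.cos(p[2]),np.sin(p[2]);return M@np.array([[c,-s,0],[s,c,0],[0,0,1]]).T+[p[0],p[1],z]
def fit(M,masks,p0,z=0):
    def cost(v):
        p=[v[0]/1e3,v[1]/1e3,v[2]/100];t=0
        for c,m in masks.items():
            h=cv2.convexHull(proj(place(M,p,z),c).astype(np.float32))[:,0]
            x0=np.floor(h.min(0)).astype(int)-12;sz=(np.ceil(h.max(0)).astype(int)+12-x0)
            im=np.zeros((sz[1]*S,sz[0]*S),np.uint8)
            cv2.fillConvexPoly(im,np.round(((h-x0+.5)*S)*16).astype(int),255,shift=4)
            a=cv2.resize(im,tuple(map(int,sz)),interpolation=cv2.INTER_AREA)/255.
            full=np.zeros((480,640));full[x0[1]:x0[1]+sz[1],x0[0]:x0[0]+sz[0]]=a
            t+=np.abs(full-m).sum()/m.sum()
        return t
    v=np.array([p0[0]*1e3,p0[1]*1e3,p0[2]*100])
    for st in (6,2):
        r=minimize(cost,v,method='Nelder-Mead',options=dict(initial_simplex=np.vstack([v]+[v+st*e for e in np.eye(3)]),xatol=.02,fatol=1e-5));v=r.x
    return np.array([v[0]/1e3,v[1]/1e3,v[2]/100]),r.fun
E
python3 - <<'E'
from h import *
mw={};mc={}
for c in ['top','scene']:
    manip.capture(c)
    for q,d in (('wedge_mid',mw),('clamp',mc)):
        for r in manip.regions_of(c,q)[:3]:
            ys,xs=np.where(r['pixels']);print(c,q,r['score'],len(xs),xs.mean(),ys.mean(),xs.min(),xs.max(),ys.min(),ys.max())
            e=proj([[.636,.319,.014] if q[0]=='w' else [.57,.06,.01]],c)[0]
            if c not in d and np.hypot(xs.mean()-e[0],ys.mean()-e[1])<25:
                m=r['pixels'].astype(np.uint8)
                if q=='clamp':
                    m=cv2.fillConvexPoly(m*0,cv2.convexHull(np.argwhere(m)[:,::-1].astype(np.int32)),1)
                d[c]=m.astype(float)
for M,d,p in((WEDGE,mw,[.636,.319,-.5]),(CLAMP,mc,[.593,.031,0])):
    print(fit(M,d,p))
    for c in d: print(c,fit(M,{c:d[c]},p))
E
```

```text
top wedge_mid 0.61 810 141.01111111111112 234.97654320987655 123 160 206 260
top clamp 0.93 8385 289.7072152653548 271.9539654144305 247 328 208 329
top clamp 0.18 461 376.71366594360086 144.92624728850325 365 388 132 157
scene wedge_mid 0.66 254 443.9724409448819 224.93307086614172 440 449 210 246
(array([ 0.63265856,  0.31792774, -0.47261936]), np.float64(0.3599351932860244))
top (array([ 0.63258222,  0.31881633, -0.46602961]), np.float64(0.05955458726700557))
scene (array([ 0.63436763,  0.31503472, -0.47977028]), np.float64(0.22692604600895477))
(array([0.59201634, 0.02945678, 0.00818766]), np.float64(0.03498166679081933))
top (array([0.59201634, 0.02945678, 0.00818766]), np.float64(0.03498166679081933))
```

```bash
cat > plan.py <<'E'
import numpy as np
from plant import manip
from scipy.spatial.transform import Rotation as R
def yaw():
    x=R.from_rotvec(manip.get_state()['ee_rot']).as_matrix()[:,0];return np.arctan2(x[1],x[0])
def plan(segs,grip,p=None,th=None):
    """segs: (target xyz, total turn about tool z, n rows)"""
    s=manip.get_state();p=np.array(s['ee_pos'] if p is None else p,float);th=yaw() if th is None else th
    for t,turn,n in segs:
        a=round(turn/n,3)
        for i in range(n):
            d=(np.array(t)-p)/(n-i);c,s_=np.cos(th),np.sin(th)
            l=np.round([c*d[0]+s_*d[1],s_*d[0]-c*d[1],-d[2]],4 if np.linalg.norm(d)<.01 else 3)
            p=p+[c*l[0]+s_*l[1],s_*l[0]-c*l[1],-l[2]];th-=a
            print([*map(float,l),0,0,a,grip],end=',')
        print()
    print('end',p,th)
E
python3 -c "
from plan import *
print(yaw())
th=yaw(); need=-(( -0.468+np.pi)-th); print(need)
plan([((.42,-.38,.21),need*8/27,8),((.56,-.08,.2),need*9/27,9),((.60,.335,.15),need*10/27,10)],1)"
```

```text
0.3298269452396163
-2.343765708350177
[0.034, -0.019, 0.001, 0, 0, np.float64(-0.087), 1],[0.036, -0.016, 0.001, 0, 0, np.float64(-0.087), 1],[0.037, -0.013, 0.001, 0, 0, np.float64(-0.087), 1],[0.038, -0.01, 0.001, 0, 0, np.float64(-0.087), 1],[0.039, -0.007, 0.002, 0, 0, np.float64(-0.087), 1],[0.039, -0.003, 0.001, 0, 0, np.float64(-0.087), 1],[0.04, 0.0, 0.002, 0, 0, np.float64(-0.087), 1],[0.039, 0.004, 0.001, 0, 0, np.float64(-0.087), 1],
[0.037, -0.004, 0.001, 0, 0, np.float64(-0.087), 1],[0.037, -0.001, 0.001, 0, 0, np.float64(-0.087), 1],[0.037, 0.002, 0.001, 0, 0, np.float64(-0.087), 1],[0.036, 0.006, 0.001, 0, 0, np.float64(-0.087), 1],[0.036, 0.009, 0.001, 0, 0, np.float64(-0.087), 1],[0.035, 0.012, 0.001, 0, 0, np.float64(-0.087), 1],[0.033, 0.015, 0.001, 0, 0, np.float64(-0.087), 1],[0.032, 0.017, 0.002, 0, 0, np.float64(-0.087), 1],[0.03, 0.02, 0.001, 0, 0, np.float64(-0.087), 1],
[0.039, 0.014, 0.005, 0, 0, np.float64(-0.087), 1],[0.038, 0.017, 0.005, 0, 0, np.float64(-0.087), 1],[0.037, 0.02, 0.005, 0, 0, np.float64(-0.087), 1],[0.035, 0.023, 0.005, 0, 0, np.float64(-0.087), 1],[0.032, 0.026, 0.005, 0, 0, np.float64(-0.087), 1],[0.03, 0.029, 0.005, 0, 0, np.float64(-0.087), 1],[0.027, 0.032, 0.005, 0, 0, np.float64(-0.087), 1],[0.024, 0.034, 0.005, 0, 0, np.float64(-0.087), 1],[0.022, 0.036, 0.005, 0, 0, np.float64(-0.087), 1],[0.018, 0.038, 0.005, 0, 0, np.float64(-0.087), 1],
end [0.60027973 0.33520889 0.15013975] 2.678826945239617
```

Request:
{"name": "carry_out", "arguments": {"rows": [[0.034,-0.019,0.001,0,0,-0.087,1],[0.036,-0.016,0.001,0,0,-0.087,1],[0.037,-0.013,0.001,0,0,-0.087,1],[0.038,-0.01,0.001,0,0,-0.087,1],[0.039,-0.007,0.002,0,0,-0.087,1],[0.039,-0.003,0.001,0,0,-0.087,1],[0.04,0,0.002,0,0,-0.087,1],[0.039,0.004,0.001,0,0,-0.087,1]]}}

```text
t: 2.1
ee_pos: [0.4206, -0.3784, 0.2102]
ee_rot: [2.734, 1.546, -0.0]
force: [0.1, -0.8, -0.1]
gripper_width: 0.0853
grip_force: 0.0
```

Request:
{"name": "carry_out", "arguments": {"rows": [[0.037,-0.004,0.001,0,0,-0.087,1],[0.037,-0.001,0.001,0,0,-0.087,1],[0.037,0.002,0.001,0,0,-0.087,1],[0.036,0.006,0.001,0,0,-0.087,1],[0.036,0.009,0.001,0,0,-0.087,1],[0.035,0.012,0.001,0,0,-0.087,1],[0.033,0.015,0.001,0,0,-0.087,1],[0.032,0.017,0.002,0,0,-0.087,1],[0.03,0.02,0.001,0,0,-0.087,1]]}}

```text
t: 3.0
ee_pos: [0.5601, -0.0792, 0.2002]
ee_rot: [1.937, 2.472, -0.0]
force: [-0.1, -0.2, 0.0]
gripper_width: 0.0853
grip_force: 0.0
```

Request:
{"name": "carry_out", "arguments": {"rows": [[0.039,0.014,0.005,0,0,-0.087,1],[0.038,0.017,0.005,0,0,-0.087,1],[0.037,0.02,0.005,0,0,-0.087,1],[0.035,0.023,0.005,0,0,-0.087,1],[0.032,0.026,0.005,0,0,-0.087,1],[0.03,0.029,0.005,0,0,-0.087,1],[0.027,0.032,0.005,0,0,-0.087,1],[0.024,0.034,0.005,0,0,-0.087,1],[0.022,0.036,0.005,0,0,-0.087,1],[0.018,0.038,0.005,0,0,-0.087,1],[0,0,0,0,0,0,1]]}}

```text
t: 4.1
ee_pos: [0.5968, 0.343, 0.1488]
ee_rot: [-0.703, -3.057, -0.007]
force: [-0.6, 0.9, -0.9]
gripper_width: 0.0855
grip_force: 0.0
```

```bash
python3 -c "
from plan import *
s=manip.get_state();print(s['t'],s['ee_pos'],s['ee_rot'],s['q'],s['force'])
need=-((-0.468+np.pi)-yaw());print(need)
plan([((.6005,.3347,.045),need,5),((.6005,.3347,.0235),0,4)],1)"
```

```text
4.1 [0.59679865 0.34302928 0.14883916] [-0.7034251  -3.05695006 -0.00663141] [ 0.0307614   0.58433631 -0.85468313  1.41093245  0.43487959  1.34272122
  0.28070398] [-0.55818983  0.89342109 -0.88728336]
0.015668816811654107
[-0.001, -0.001, 0.021, 0, 0, np.float64(0.003), 1],[-0.001, -0.001, 0.021, 0, 0, np.float64(0.003), 1],[-0.002, -0.001, 0.021, 0, 0, np.float64(0.003), 1],[-0.002, -0.001, 0.02, 0, 0, np.float64(0.003), 1],[-0.001, -0.002, 0.021, 0, 0, np.float64(0.003), 1],
[-0.0, 0.0, 0.0053, 0, 0, 0.0, 1],[-0.0, 0.0001, 0.0053, 0, 0, 0.0, 1],[-0.0, 0.0, 0.0054, 0, 0, 0.0, 1],[-0.0, 0.0001, 0.0053, 0, 0, 0.0, 1],
end [0.60050486 0.33472996 0.02353916] 2.6742614704014467
```

Request:
{"name": "carry_out", "arguments": {"rows": [[0,0,0.02,0,0,0,1],[0,0,0.02,0,0,0,1],[0,0,0.02,0,0,0,1],[0,0,0.02,0,0,0,1],[0,0,0.01,0,0,0,1],[0,0,0,0,0,0,1]]}}

```text
t: 4.7
ee_pos: [0.5997, 0.3338, 0.0585]
ee_rot: [-0.721, -3.056, 0.004]
force: [-0.6, -0.6, 0.2]
gripper_width: 0.0855
grip_force: 0.0
```

```bash
python3 -c "
from plan import *
s=manip.get_state();print(s['t'],s['ee_pos'],s['ee_rot'],s['force'],yaw())
need=-((-0.468+np.pi)-yaw());print(need)
plan([((.6005,.3347,.0235),need,5)],1)"
```

```text
4.7 [0.59968817 0.33381596 0.05845602] [-0.72143062 -3.05568072  0.00367192] [-0.62139595 -0.58564111  0.18394304] 2.677892269303263
0.00429961571347004
[-0.0001, 0.0002, 0.007, 0, 0, np.float64(0.001), 1],[-0.0001, 0.0002, 0.007, 0, 0, np.float64(0.001), 1],[-0.0, 0.0003, 0.007, 0, 0, np.float64(0.001), 1],[-0.0001, 0.0002, 0.007, 0, 0, np.float64(0.001), 1],[-0.0, 0.0003, 0.007, 0, 0, np.float64(0.001), 1],
end [0.60049535 0.33475355 0.02345602] 2.6728922693032637
```

Request:
{"name": "carry_out", "arguments": {"rows": [[0,0,0.008,0,0,0,1],[0,0,0.008,0,0,0,1],[0,0,0.008,0,0,0,1],[0,0,0.008,0,0,0.004,1],[0,0,0.003,0,0,0,1],[0,0,0,0,0,0,0],[0,0,0,0,0,0,0],[0,0,0,0,0,0,0],[0,0,0,0,0,0,0],[0,0,0,0,0,0,0],[0,0,0,0,0,0,0],[0,0,0,0,0,0,0]], "grip_force": 50}}

```text
t: 5.9
ee_pos: [0.6003, 0.3352, 0.0251]
ee_rot: [0.727, 3.056, -0.0]
force: [0.3, 0.0, 0.0]
gripper_width: 0.0002
grip_force: 0.0
```

Fingers shut on nothing, so I'll look.

```bash
python3 - <<'E'
from h import *
for c in ['top','scene']:
    im=manip.capture(c)
    e=proj([[.6,.335,.02]],c)[0].astype(int)
    x,y=e-60
    cr=im[max(y,0):y+120,max(x,0):x+120,::-1];cv2.imwrite(f'pics/{c}1.png',cv2.resize(cr,None,fx=4,fy=4,interpolation=cv2.INTER_CUBIC))
    print(c,x,y,e)
    for n in ['wedge_mid','wedge_nose','wedge_tang']:
        print(n,[(np.round(d['position'],4).tolist(),round(d['score'],2)) for d in manip.mark_of(c,n)[:2]])
a=cv2.imread('pics/top1.png');b=cv2.imread('pics/scene1.png')
cv2.imwrite('pics/both1.png',cv2.resize(np.hstack([a,b]),(800,400)))
E
```

```text
top 71 189 [131 249]
wedge_mid [([0.6346, 0.3195, 0.0117], 0.76)]
wedge_nose [([0.6756, 0.2903, 0.0144], 0.92)]
wedge_tang [([0.6019, 0.333, 0.0156], 0.85)]
scene 386 154 [446 214]
wedge_mid [([0.6307, 0.32, 0.0142], 0.8), ([0.6, 0.3376, 0.014], 0.33)]
wedge_nose [([0.6816, 0.2906, 0.0132], 0.64)]
wedge_tang [([0.5999, 0.3369, 0.0144], 0.56)]
```

View pics/both1.png

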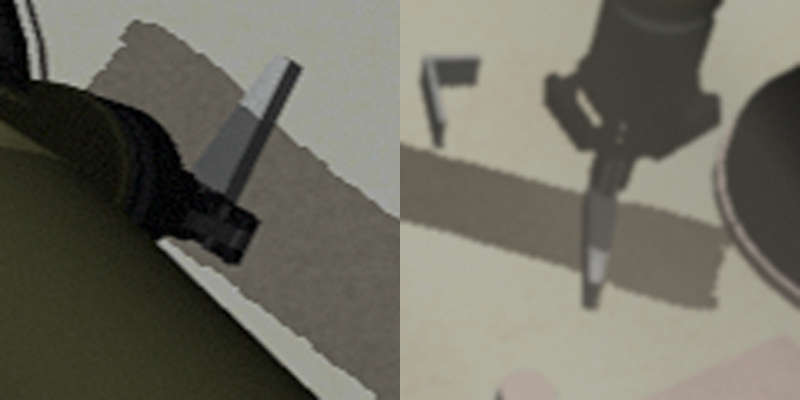

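The pictures are ambiguous: the wedge hasn't moved and the fingers are at the tang or just behind it. I'll do a small lift and look again.

Request:
{"name": "carry_out", "arguments": {"rows": [[0,0,-0.01,0,0,0,0],[0,0,-0.02,0,0,0,0],[0,0,-0.02,0,0,0,0],[0,0,-0.01,0,0,0,0],[0,0,0,0,0,0,0]]}}

```text
t: 6.8
ee_pos: [0.6013, 0.3361, 0.0874]
ee_rot: [0.726, 3.054, 0.004]
force: [0.7, 0.2, 0.4]
gripper_width: 0.0002
grip_force: 0.0
```

```bash
python3 - <<'E'
from h import *
s=manip.get_state();print({k:np.round(v,4) for k,v in s.items()})
o=[]
for c in ['top','scene']:
    im=manip.capture(c)
    x,y={'top':(71,189),'scene':(386,154)}[c]
    e=proj([s['ee_pos'],s['ee_pos']+np.array([0,0,-.019])],c);print(c,(e-[x,y])*400/120)
    o.append(cv2.resize(im[y:y+120,x:x+120,::-1],(400,400),interpolation=cv2.INTER_CUBIC))
cv2.imwrite('pics/both2.png',np.clip(np.hstack(o)*1.6,0,255).astype(np.uint8))
E
```

```text
{'t': np.float64(6.8), 'q': array([ 0.0277,  0.6284, -0.8243,  1.4765,  0.4746,  1.2404,  0.2496]), 'dq': array([-0.0033,  0.0238,  0.0194,  0.0329,  0.0071, -0.0142, -0.0029]), 'effort': array([ 2.70800e-01, -5.34457e+01, -1.33311e+01, -2.71588e+01,
       -1.59000e-02,  1.55100e-01,  3.41000e-02]), 'ee_pos': array([0.6013, 0.3361, 0.0874]), 'ee_rot': array([0.7261, 3.0537, 0.0037]), 'force': array([0.6732, 0.2476, 0.4187]), 'moment': array([ 0.0442, -0.0195,  0.0204]), 'grip_force': np.float64(0.0), 'gripper_width': np.float64(0.0002)}
top [[158.8747677  190.82968177]
 [171.10652714 193.38596433]]
scene [[221.74794297 138.52651116]
 [216.04900829 157.57497402]]
```

View pics/both2.png

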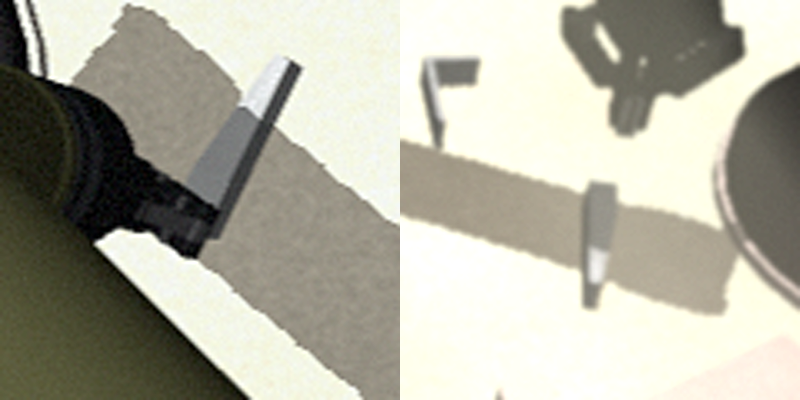

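```bash
python3 - <<'E'
from h import *
from scipy.spatial.transform import Rotation as R
print('base',proj([[0,0,0],[0,0,.1],[0,0,.3]],'scene'), proj([[0,0,0]],'top'))
def P(c):
    k=manip.camera_params(c);return np.array([[k['fx'],0,k['cx']],[0,k['fy'],k['cy']],[0,0,1.]])@np.hstack([R.from_rotvec(k['rvec']).as_matrix(),np.array(k['tvec'])[:,None]])
for a,b in (((133,263),(455,193.5)),((130,260),(455,193.5))):
    X=cv2.triangulatePoints(P('top'),P('scene'),np.array(a,float),np.array(b,float));X=(X[:3]/X[3])[:,0];print(X,proj([X],'top'),proj([X],'scene'))
o=[]
for c,(x,y) in {'top':(0,140),'scene':(340,60)}.items():
    im=manip.capture(c)[y:y+200,x:x+200,::-1].astype(float)
    o.append(cv2.resize((255*(im/255)**.5).astype(np.uint8),(400,400),interpolation=cv2.INTER_CUBIC))
p=manip.get_state()['ee_pos'];
for i,(c,o0) in enumerate({'top':(0,140),'scene':(340,60)}.items()):
    for z in (-.019,0,.05,.1,.15):
        u=(proj([p+np.array([0,0,z])],c)[0]-o0)*2;cv2.circle(o[i],tuple(int(v) for v in u),2,(0,0,255),-1)
cv2.imwrite('pics/both3.png',np.hstack(o))
E
```

```text
base [[262.62125069 110.56684995]
 [260.42583801  82.00356835]
 [255.30513702  15.3810031 ]] [[326.78829473 588.54207081]]
[0.58011402 0.33116322 0.07305621] [[124.30443741 259.15265641]] [[445.42851373 194.54269421]]
[0.5839072  0.33275288 0.07638314] [[122.74396783 256.85068754]] [[447.00529056 194.44180201]]
```

View pics/both3.png

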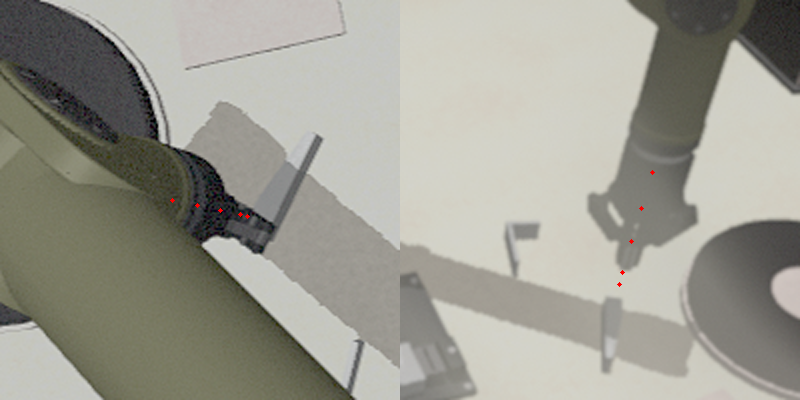

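In both views the gripper's axis lies on the projected TCP line. In the scene view, though, the shut fingertips end at (627,268) in this picture, where (619,284) was expected. That is about 20 mm too high, so the fingers probably closed above the wedge. I'll probe with the shut fingers over the tang, gently.

Request:
{"name": "carry_out", "arguments": {"rows": [[0,0,0.02,0,0,0,0],[0,0,0.02,0,0,0,0],[0,0,0.015,0,0,0,0],[0,0,0.004,0,0,0,0],[0,0,0,0,0,0,0],[0,0,0.001,0,0,0,0],[0,0,0.001,0,0,0,0],[0,0,0.001,0,0,0,0]]}}

```text
t: 7.8
ee_pos: [0.6007, 0.3355, 0.0239]
ee_rot: [0.726, 3.055, 0.001]
force: [-0.4, -0.2, -0.5]
gripper_width: -0.0001
grip_force: 0.0
```

Request:
{"name": "carry_out", "arguments": {"rows": [[0,0,0.001,0,0,0,0],[0,0,0.001,0,0,0,0]]}}

```text
t: 8.0
ee_pos: [0.6004, 0.3352, 0.0213]
ee_rot: [0.727, 3.056, 0.0]
force: [-0.0, 0.9, 0.7]
gripper_width: 0.0003
grip_force: 0.0
```

Request:
{"name": "carry_out", "arguments": {"rows": [[0,0,0.001,0,0,0,0]]}}

```text
t: 8.1
ee_pos: [0.6003, 0.3352, 0.0201]
ee_rot: [0.727, 3.056, -0.0]
force: [-0.3, -0.6, 0.1]
gripper_width: -0.0
grip_force: 0.0
```

Request:
{"name": "carry_out", "arguments": {"rows": [[0,0,0.001,0,0,0,0],[0,0,0.001,0,0,0,0]]}}

```text
t: 8.3
ee_pos: [0.6003, 0.3352, 0.018]
ee_rot: [-0.727, -3.056, 0.0]
force: [0.2, 0.9, -0.5]
gripper_width: -0.0
grip_force: 0.0
```

Request:
{"name": "carry_out", "arguments": {"rows": [[0,0,0.001,0,0,0,0],[0,0,0.001,0,0,0,0]]}}

```text
t: 8.5
ee_pos: [0.6003, 0.3353, 0.017]
ee_rot: [0.727, 3.056, -0.001]
force: [-3.2, -1.6, 9.9]
gripper_width: -0.0
grip_force: 4.8
```

Contact came at z≈0.017, which matches the nominal tip length on the table. So the fingers are behind the wedge, and there is a horizontal offset. I'll back off slightly and measure the tip in the images.

Request:
{"name": "carry_out", "arguments": {"rows": [[0,0,-0.002,0,0,0,0],[0,0,0,0,0,0,0]]}}

```text
t: 8.7
ee_pos: [0.6004, 0.3353, 0.0183]
ee_rot: [0.726, 3.056, 0.001]
force: [1.1, 0.3, -0.1]
gripper_width: 0.0002
grip_force: 0.0
```

```bash
python3 - <<'E'
from h import *
p=manip.get_state()['ee_pos'];print(p)
o=[]
for c in ('top','scene'):
    e=proj([p+np.array([0,0,-.017])],c)[0];x,y=(e-30).astype(int)
    im=manip.capture(c)[y:y+60,x:x+60,::-1].astype(float)
    im=cv2.resize((255*(im/255)**.45).astype(np.uint8),(400,400),interpolation=cv2.INTER_CUBIC)
    k=400/60
    for q,col in ((p+np.array([0,0,-.017]),(0,0,255)),):
        u=(proj([q],c)[0]+.5-[x,y])*k;cv2.circle(im,tuple(int(v) for v in u),3,col,-1)
    h=(cv2.convexHull(proj(place(WEDGE,[.6326,.3185,-.468]),c).astype(np.float32))[:,0]+.5-[x,y])*k
    cv2.polylines(im,[h.astype(int)],True,(0,200,0),1)
    print(c,x,y,k);o.append(im)
cv2.imwrite('pics/both4.png',np.hstack(o))
E
```

```text
[0.60044492 0.33533857 0.01828085]
top 104 219 6.666666666666667
scene 414 190 6.666666666666667
```

View pics/both4.png

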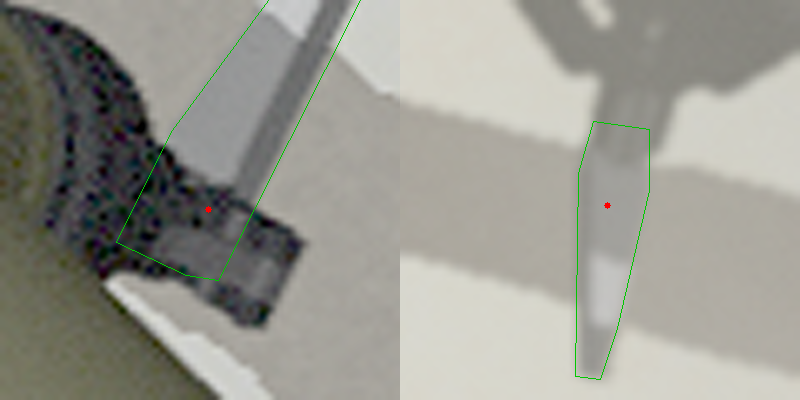

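```bash
python3 - <<'E'
from h import *
from scipy.spatial.transform import Rotation as R
def ray(c,u,z):
    k=manip.camera_params(c);Rm=R.from_rotvec(k['rvec']).as_matrix();C=-Rm.T@k['tvec']
    d=Rm.T@np.array([(u[0]-k['cx'])/k['fx'],(u[1]-k['cy'])/k['fy'],1]);return C+d*(z-C[2])/d[2],C
p=np.array([.6004,.3353]);wx=np.array([np.cos(-.468),np.sin(-.468)]);wy=np.array([-wx[1],wx[0]])
u=(414+230/6.667-.5,190+155/6.667-.5)
for z in (0,.01,.02,.028,.035,.045):
    X,C=ray('scene',u,z);d=X[:2]-p;print('scene tip',z,X.round(4),'wedge axes',(d@wx).round(4),(d@wy).round(4))
print(C,ray('top',(0,0),0)[1])
for z in (0,.03,.06,.09):
    for uv in ((300,240),(262,328),(205,190)):
        X,_=ray('top',(104+uv[0]/6.667-.5,219+uv[1]/6.667-.5),z);d=X[:2]-p;print('top',z,uv,(d@wx).round(4),(d@wy).round(4))
print(manip.get_state()['q'])
E
```

```text
scene tip 0 [0.5773 0.3568 0.    ] wedge axes -0.0303 0.0088
scene tip 0.01 [0.5857 0.3502 0.01  ] wedge axes -0.0198 0.0066
scene tip 0.02 [0.5942 0.3435 0.02  ] wedge axes -0.0092 0.0045
scene tip 0.028 [0.601  0.3382 0.028 ] wedge axes -0.0008 0.0028
scene tip 0.035 [0.6069 0.3335 0.035 ] wedge axes 0.0066 0.0013
scene tip 0.045 [0.6153 0.3269 0.045 ] wedge axes 0.0171 -0.0008
[ 1.3410532  -0.24465864  0.90337368] [ 5.22248005e-01 -9.41587048e-04  1.10698926e+00]
top 0 (300, 240) 0.0033 -0.026
top 0 (262, 328) -0.0226 -0.0275
top 0 (205, 190) 0.0044 0.0037
top 0.03 (300, 240) 0.0054 -0.0344
top 0.03 (262, 328) -0.0198 -0.0359
top 0.03 (205, 190) 0.0065 -0.0055
top 0.06 (300, 240) 0.0076 -0.0428
top 0.06 (262, 328) -0.017 -0.0442
top 0.06 (205, 190) 0.0086 -0.0147
top 0.09 (300, 240) 0.0097 -0.0512
top 0.09 (262, 328) -0.0141 -0.0525
top 0.09 (205, 190) 0.0107 -0.0239
[ 0.00755451  0.69515107 -0.78690113  1.52778585  0.5230428   1.13870324
  0.21829756]
```

At the tip pixel, the ray meets the tang's top (z=0.028) within 3 mm of the reported xy, so the fingers were on top of the wedge. The reported z therefore reads about 30 mm low and xy is fine. I'll regrip 30 mm lower, checking for contact on the way down.

Request:
{"name": "carry_out", "arguments": {"rows": [[0,0,-0.01,0,0,0,1],[0,0,0,0,0,0,1],[0,0,0,0,0,0,1],[0,0,0,0,0,0,1],[0,0,0,0,0,0,1],[0,0,0,0,0,0,1],[0,0,0.01,0,0,0,1],[0,0,0.01,0,0,0,1],[0,0,0.005,0,0,0,1]]}}

```text
t: 9.7
ee_pos: [0.5994, 0.3344, 0.001]
ee_rot: [-0.726, -3.055, 0.003]
force: [0.1, -0.5, 0.5]
gripper_width: 0.0857
grip_force: 0.0
```

Request:
{"name": "carry_out", "arguments": {"rows": [[0,0,0.003,0,0,0,1],[0,0,0.003,0,0,0,1],[0,0,0.002,0,0,0,1]]}}

```text
t: 10.0
ee_pos: [0.6002, 0.3353, -0.0052]
ee_rot: [-0.726, -3.056, 0.0]
force: [0.4, 0.9, 0.5]
gripper_width: 0.0857
grip_force: 0.0
```

Request:
{"name": "carry_out", "arguments": {"rows": [[0,0,0,0,0,0,0],[0,0,0,0,0,0,0],[0,0,0,0,0,0,0],[0,0,0,0,0,0,0],[0,0,0,0,0,0,0],[0,0,0,0,0,0,0],[0,0,0,0,0,0,0]], "grip_force": 50}}

```text
t: 10.7
ee_pos: [0.6005, 0.3355, -0.0045]
ee_rot: [0.726, 3.056, 0.001]
force: [-0.5, 0.5, 1.9]
gripper_width: 0.0198
grip_force: 50.0
```

```bash
python3 -c "
from plan import *
th=yaw();need=-((np.pi+.008)-th);print(th,need)
plan([((.6005,.3355,.0555),0,3),((.479,.0416,.0555),need,11),((.479,.0416,.0125),0,3)],0)"
```

```text
2.674884535026131 -0.47470811856366213
[0.0, 0.0, -0.02, 0, 0, 0.0, 0],[0.0, 0.0, -0.02, 0, 0, 0.0, 0],[0.0, 0.0, -0.02, 0, 0, 0.0, 0],
[-0.002, -0.029, -0.0, 0, 0, np.float64(-0.043), 0],[-0.001, -0.029, -0.0, 0, 0, np.float64(-0.043), 0],[0.0, -0.029, -0.0, 0, 0, np.float64(-0.043), 0],[0.002, -0.029, -0.0, 0, 0, np.float64(-0.043), 0],[0.003, -0.029, -0.0, 0, 0, np.float64(-0.043), 0],[0.004, -0.029, -0.0, 0, 0, np.float64(-0.043), 0],[0.005, -0.028, -0.0, 0, 0, np.float64(-0.043), 0],[0.006, -0.028, -0.0, 0, 0, np.float64(-0.043), 0],[0.008, -0.028, -0.0, 0, 0, np.float64(-0.043), 0],[0.009, -0.027, -0.0, 0, 0, np.float64(-0.043), 0],[0.01, -0.027, -0.0, 0, 0, np.float64(-0.043), 0],
[-0.0, -0.0, 0.014, 0, 0, 0.0, 0],[-0.0, -0.0, 0.014, 0, 0, 0.0, 0],[-0.0, -0.0, 0.015, 0, 0, 0.0, 0],
end [0.47887486 0.04163362 0.01246983] 3.1478845350261326
```

Request:
{"name": "carry_out", "arguments": {"rows": [[0,0,-0.02,0,0,0,0],[0,0,-0.02,0,0,0,0],[0,0,-0.02,0,0,0,0],[0,0,0,0,0,0,0]]}}

```text
t: 11.1
ee_pos: [0.6025, 0.3372, 0.0602]
ee_rot: [0.725, 3.051, 0.008]
force: [-0.0, 0.4, -1.4]
gripper_width: 0.0196
grip_force: 49.6
```

Request:
{"name": "carry_out", "arguments": {"rows": [[-0.002,-0.029,0,0,0,-0.043,0],[-0.001,-0.029,0,0,0,-0.043,0],[0,-0.029,0,0,0,-0.043,0],[0.002,-0.029,0,0,0,-0.043,0],[0.003,-0.029,0,0,0,-0.043,0],[0.004,-0.029,0,0,0,-0.043,0],[0.005,-0.028,0,0,0,-0.043,0],[0.006,-0.028,0,0,0,-0.043,0],[0.008,-0.028,0,0,0,-0.043,0],[0.009,-0.027,0,0,0,-0.043,0],[0.01,-0.027,0,0,0,-0.043,0]]}}

```text
t: 12.2
ee_pos: [0.4777, 0.0403, 0.055]
ee_rot: [0.013, -3.141, 0.001]
force: [0.5, 0.4, -1.2]
gripper_width: 0.0201
grip_force: 49.7
```

Request:
{"name": "carry_out", "arguments": {"rows": [[0,0,0,0,0,0,0],[0,0,0.014,0,0,0,0],[0,0,0.014,0,0,0,0],[0,0,0.01,0,0,0,0],[0,0,0,0,0,0,0],[0,0,0,0,0,0,0]]}}

```text
t: 12.8
ee_pos: [0.4783, 0.0426, 0.0165]
ee_rot: [0.013, -3.14, -0.002]
force: [0.4, 0.3, -1.3]
gripper_width: 0.0197
grip_force: 49.8
```

```bash
python3 - <<'E'
from h import *
from plan import yaw
s=manip.get_state();print(s['t'],s['ee_pos'],yaw(),s['gripper_width'],s['force'])
CL=[.5925,.030,.008]
im=manip.capture('top')
for n in ['wedge_nose','wedge_mid','wedge_tang','slot_mouth']:
    print(n,[(np.round(d['position'],4).tolist(),round(d['score'],2)) for d in manip.mark_of('top',n)[:2]])
x,y=265,200;k=8
a=cv2.resize((255*(im[y:y+75,x:x+75,::-1]/255.)**.6).astype(np.uint8),(600,600),interpolation=cv2.INTER_CUBIC)
p=s['ee_pos'];th=yaw()-np.pi
wp=[p[0]+.036*np.cos(th),p[1]+.036*np.sin(th),th]
zb=p[2]+.0045
poly=lambda P,pose,z:((proj(place(np.array([(u/1e3,v/1e3,0) for u,v in P]),pose,z),'top')+.5-[x,y])*k).astype(int)
cv2.polylines(a,[poly(W2,wp,zb+.028)],True,(0,0,255),1)
cv2.polylines(a,[poly([(0,-22),(65,-22),(65,0),(0,0)],CL,.036)],True,(0,255,0),1)
cv2.polylines(a,[poly([(0,14),(60,4),(60,36),(0,36)],CL,.034)],True,(255,100,0),1)
cv2.imwrite('pics/ins.png',a)
E
```

```text
12.8 [0.47827025 0.04258374 0.01654114] -3.1335061957939727 0.019691527178993303 [ 0.40983926  0.2891536  -1.32361268]
wedge_nose [([0.5649, 0.0359, 0.0359], 0.46)]
wedge_mid [([0.779, -0.1124, 0.0018], 0.58)]
wedge_tang []
slot_mouth [([0.5866, 0.0381, 0.0124], 0.57)]
```

View pics/ins.png

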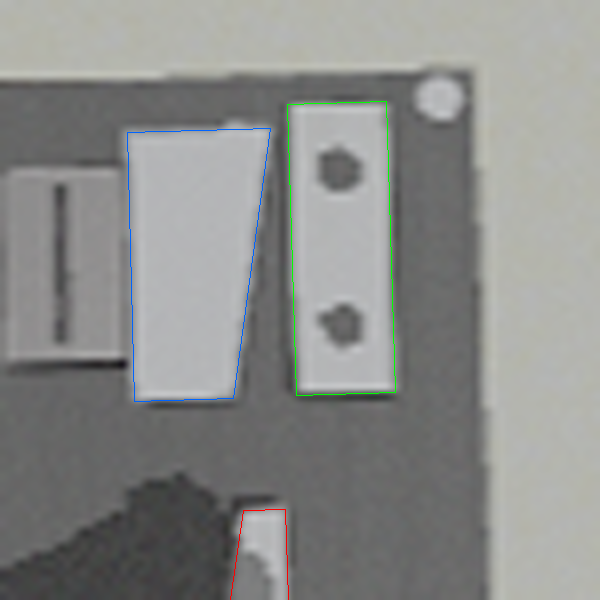

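The overlays match closely. The nose spans columns 243–286 and the slot's mouth spans 234–296, so the nose is centred within about 1 mm. I'll lower it and slide it in about 15 mm.

Request:
{"name": "carry_out", "arguments": {"rows": [[0,0,0.005,0,0,0,0],[0,0,0.004,0,0,0,0],[-0.007,0,0,0,0,0,0],[-0.007,0,0,0,0,0,0],[-0.007,0,0,0,0,0,0],[-0.006,0,0,0,0,0,0],[-0.004,0,0,0,0,0,0],[0,0,0,0,0,0,0]]}}

```text
t: 13.85
ee_pos: [0.5103, 0.0418, 0.0082]
ee_rot: [-0.01, 3.141, 0.001]
force: [0.0, 0.9, -2.0]
gripper_width: 0.02
grip_force: 49.8
```

Request:
{"name": "carry_out", "arguments": {"rows": [[-0.003,0,0,0,0,0,0],[-0.003,0,0,0,0,0,0],[-0.003,0,0,0,0,0,0],[0,0,0,0,0,0,0]]}}

```text
t: 14.25
ee_pos: [0.5191, 0.0416, 0.0082]
ee_rot: [-0.01, 3.141, 0.0]
force: [-0.6, -0.1, -0.7]
gripper_width: 0.02
grip_force: 49.8
```

Request:
{"name": "carry_out", "arguments": {"rows": [[0,0,0.001,0,0,0,0],[0,0,0.0005,0,0,0,0],[0,0,0,0,0,0,0]]}}

```text
t: 14.55
ee_pos: [0.5184, 0.0416, 0.0064]
ee_rot: [0.01, -3.141, 0.0]
force: [-0.4, 0.0, -1.8]
gripper_width: 0.02
grip_force: 49.8
```

Request:
{"name": "carry_out", "arguments": {"rows": [[0,0,0.0005,0,0,0,0],[0,0,0.0005,0,0,0,0],[0,0,0,0,0,0,0]]}}

```text
t: 14.85
ee_pos: [0.5185, 0.0416, 0.0055]
ee_rot: [0.01, -3.141, 0.0]
force: [0.1, -0.0, -2.3]
gripper_width: 0.0199
grip_force: 49.8
```

Request:
{"name": "carry_out", "arguments": {"rows": [[0,0,0.0005,0,0,0,0],[0,0,0.0005,0,0,0,0],[0,0,0,0,0,0,0]]}}

```text
t: 15.15
ee_pos: [0.519, 0.0417, 0.0053]
ee_rot: [-0.01, 3.141, -0.001]
force: [-2.2, -0.0, 5.4]
gripper_width: 0.02
grip_force: 50.8
```

Request:
{"name": "carry_out", "arguments": {"rows": [[0,0,-0.0005,0,0,0,0.6],[0,0,0,0,0,0,0.6],[0,0,0,0,0,0,0.6],[0,0,0,0,0,0,0.6],[0,0,-0.01,0,0,0,0.6],[0,0,-0.015,0,0,0,0.6],[0,0,-0.015,0,0,0,0.6],[0,0,-0.005,0,0,0,0.6],[0,0,0,0,0,0,0.6]]}}

```text
t: 16.05
ee_pos: [0.5197, 0.0415, 0.0516]
ee_rot: [-0.009, 3.139, -0.001]
force: [-1.0, 0.3, -0.2]
gripper_width: 0.0517
grip_force: 0.0
```

Request:
{"name": "carry_out", "arguments": {"rows": [[0.015,0,0,0,0,0,0],[0.015,0,0,0,0,0,0],[0.01,0,0,0,0,0,0],[0,0,0,0,0,0,0],[0,0,0.015,0,0,0,0],[0,0,0.015,0,0,0,0],[0,0,0.012,0,0,0,0],[0,0,0,0,0,0,0]]}}

```text
t: 16.85
ee_pos: [0.4776, 0.0414, 0.0066]
ee_rot: [0.01, -3.139, -0.001]
force: [-0.1, 0.8, -0.2]
gripper_width: 0.0001
grip_force: 0.0
```

```bash
python3 - <<'E'
from h import *
from plan import yaw
s=manip.get_state();print(s['t'],s['ee_pos'],yaw(),s['gripper_width'],s['force'])
im=manip.capture('top');x,y=245,195;k=6
a=cv2.resize((255*(im[y:y+95,x:x+95,::-1]/255.)**.6).astype(np.uint8),(570,570),interpolation=cv2.INTER_CUBIC)
cv2.imwrite('pics/rel.png',a)
E
```

```text
16.85 [0.47760523 0.04137429 0.00662339] -3.1353542753588433 8.930672748612185e-05 [-0.13151335  0.775538   -0.18797925]
```

View pics/rel.png

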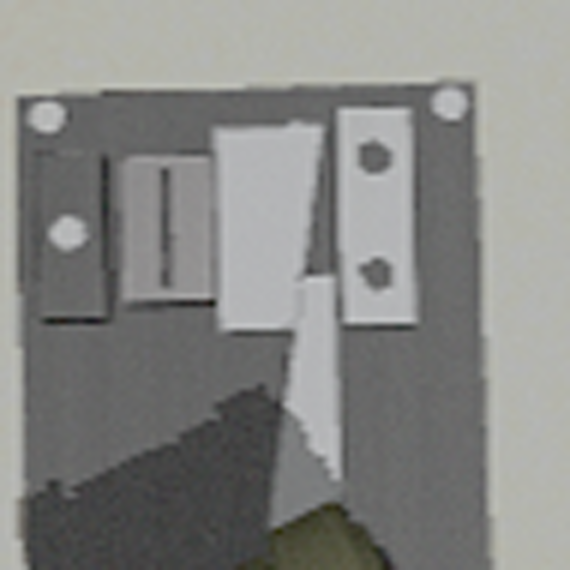

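The nose is about 15 mm inside the slot, in line and along the rail (tip at (318,275)). Now I'll push on the head with the fingers shut.

Request:
{"name": "carry_out", "arguments": {"rows": [[-0.003,0,0,0,0,0,0],[-0.003,0,0,0,0,0,0],[-0.003,0,0,0,0,0,0],[-0.003,0,0,0,0,0,0],[-0.002,0,0,0,0,0,0],[-0.002,0,0,0,0,0,0],[-0.002,0,0,0,0,0,0],[-0.002,0,0,0,0,0,0],[-0.002,0,0,0,0,0,0],[-0.002,0,0,0,0,0,0]]}}

```text
t: 17.9
ee_pos: [0.5027, 0.0415, 0.008]
ee_rot: [0.01, -3.141, 0.0]
force: [-0.6, -0.2, 0.5]
gripper_width: 0.0002
grip_force: 0.3
```

Request:
{"name": "carry_out", "arguments": {"rows": [[-0.002,0,0,0,0,0,0],[-0.002,0,0,0,0,0,0],[-0.002,0,0,0,0,0,0]]}}

```text
t: 18.2
ee_pos: [0.5081, 0.0413, 0.0079]
ee_rot: [0.01, -3.14, 0.001]
force: [-2.9, -0.8, 1.4]
gripper_width: -0.0
grip_force: 1.5
```

Request:
{"name": "carry_out", "arguments": {"rows": [[-0.0015,0,0,0,0,0,0],[-0.0015,0,0,0,0,0,0],[-0.001,0,0,0,0,0,0]]}}

```text
t: 18.5
ee_pos: [0.5125, 0.0414, 0.0079]
ee_rot: [0.01, -3.141, 0.0]
force: [-3.5, -1.6, 0.8]
gripper_width: -0.0001
grip_force: 1.5
```

Request:
{"name": "carry_out", "arguments": {"rows": [[-0.001,0,0,0,0,0,0],[-0.001,0,0,0,0,0,0]]}}

```text
t: 18.7
ee_pos: [0.5145, 0.0414, 0.0079]
ee_rot: [0.01, -3.141, 0.0]
force: [-3.1, -1.3, -0.0]
gripper_width: 0.0001
grip_force: 1.4
```

Request:
{"name": "carry_out", "arguments": {"rows": [[-0.0007,0,0,0,0,0,0],[-0.0007,0,0,0,0,0,0]]}}

```text
t: 18.9
ee_pos: [0.5159, 0.0415, 0.0079]
ee_rot: [0.01, -3.141, 0.0]
force: [-2.1, -1.3, -0.7]
gripper_width: -0.0001
grip_force: 1.4
```

Request:
{"name": "carry_out", "arguments": {"rows": [[-0.0007,0,0,0,0,0,0],[-0.0007,0,0,0,0,0,0]]}}

```text
t: 19.1
ee_pos: [0.5174, 0.0415, 0.008]
ee_rot: [0.01, -3.141, 0.0]
force: [-1.2, -1.6, -0.4]
gripper_width: 0.0001
grip_force: 1.3
```

Request:
{"name": "carry_out", "arguments": {"rows": [[-0.0006,0,0,0,0,0,0],[-0.0006,0,0,0,0,0,0]]}}

```text
t: 19.3
ee_pos: [0.5186, 0.0415, 0.008]
ee_rot: [0.01, -3.141, 0.0]
force: [-2.7, -1.7, 0.3]
gripper_width: -0.0003
grip_force: 1.3
```

Request:
{"name": "carry_out", "arguments": {"rows": [[-0.0006,0,0,0,0,0,0],[-0.0006,0,0,0,0,0,0]]}}

```text
t: 19.5
ee_pos: [0.5198, 0.0415, 0.0081]
ee_rot: [0.01, -3.141, 0.0]
force: [-1.4, -1.9, -1.0]
gripper_width: 0.0
grip_force: 1.4
```

Request:
{"name": "carry_out", "arguments": {"rows": [[-0.0006,0,0,0,0,0,0],[-0.0006,0,0,0,0,0,0],[-0.0006,0,0,0,0,0,0]]}}

```text
t: 19.8
ee_pos: [0.5216, 0.0416, 0.0081]
ee_rot: [0.01, -3.142, 0.0]
force: [-3.0, -1.5, -0.8]
gripper_width: 0.0
grip_force: 1.4
```

Request:
{"name": "carry_out", "arguments": {"rows": [[-0.0006,0,0,0,0,0,0],[-0.0006,0,0,0,0,0,0],[-0.0006,0,0,0,0,0,0]]}}

```text
t: 20.1
ee_pos: [0.5234, 0.0416, 0.0081]
ee_rot: [0.01, -3.141, 0.0]
force: [-3.5, -1.5, -0.7]
gripper_width: 0.0002
grip_force: 1.4
```

Request:
{"name": "carry_out", "arguments": {"rows": [[-0.0006,0,0,0,0,0,0],[-0.0006,0,0,0,0,0,0],[-0.0006,0,0,0,0,0,0]]}}

```text
t: 20.4
ee_pos: [0.5252, 0.0416, 0.008]
ee_rot: [0.01, -3.141, 0.0]
force: [-4.3, -2.0, -1.0]
gripper_width: 0.0001
grip_force: 1.4
```

Request:
{"name": "carry_out", "arguments": {"rows": [[-0.0006,0,0,0,0,0,0],[-0.0006,0,0,0,0,0,0]]}}

```text
t: 20.6
ee_pos: [0.5264, 0.0416, 0.0081]
ee_rot: [0.01, -3.141, 0.0]
force: [-3.1, -2.3, -0.1]
gripper_width: 0.0001
grip_force: 1.5
```

Request:
{"name": "carry_out", "arguments": {"rows": [[-0.0006,0,0,0,0,0,0],[-0.0006,0,0,0,0,0,0],[-0.0006,0,0,0,0,0,0]]}}

```text
t: 20.9
ee_pos: [0.5282, 0.0416, 0.0081]
ee_rot: [0.01, -3.141, 0.0]
force: [-3.5, -0.9, -1.3]
gripper_width: -0.0001
grip_force: 1.5
```

Request:
{"name": "carry_out", "arguments": {"rows": [[-0.0006,0,0,0,0,0,0],[-0.0006,0,0,0,0,0,0],[-0.0006,0,0,0,0,0,0]]}}

```text
t: 21.2
ee_pos: [0.53, 0.0416, 0.0081]
ee_rot: [0.01, -3.142, 0.0]
force: [-3.4, -2.5, -0.7]
gripper_width: 0.0002
grip_force: 1.5
```

Request:
{"name": "carry_out", "arguments": {"rows": [[-0.0006,0,0,0,0,0,0],[-0.0006,0,0,0,0,0,0],[-0.0006,0,0,0,0,0,0]]}}

```text
t: 21.5
ee_pos: [0.532, 0.0418, 0.0082]
ee_rot: [-0.01, 3.141, 0.0]
force: [-2.7, -1.4, -0.5]
gripper_width: 0.0002
grip_force: 1.5
```

Request:
{"name": "carry_out", "arguments": {"rows": [[-0.0006,0,0,0,0,0,0],[-0.0006,0,0,0,0,0,0],[-0.0006,0,0,0,0,0,0]]}}

```text
t: 21.8
ee_pos: [0.5336, 0.0416, 0.0081]
ee_rot: [0.01, -3.141, 0.0]
force: [-3.2, -2.5, 0.0]
gripper_width: 0.0001
grip_force: 1.7
```

Request:
{"name": "carry_out", "arguments": {"rows": [[-0.0006,0,0,0,0,0,0],[-0.0006,0,0,0,0,0,0],[-0.0006,0,0,0,0,0,0]]}}

```text
t: 22.1
ee_pos: [0.5354, 0.0416, 0.0081]
ee_rot: [0.01, -3.141, 0.0]
force: [-4.2, -2.3, 0.6]
gripper_width: 0.0001
grip_force: 1.7
```

Request:
{"name": "carry_out", "arguments": {"rows": [[-0.0006,0,0,0,0,0,0],[-0.0006,0,0,0,0,0,0],[-0.0006,0,0,0,0,0,0]]}}

```text
t: 22.4
ee_pos: [0.537, 0.0414, 0.0081]
ee_rot: [0.01, -3.141, 0.001]
force: [-5.7, -3.8, 0.8]
gripper_width: -0.0001
grip_force: 2.5
```

Request:
{"name": "carry_out", "arguments": {"rows": [[-0.0005,0,0,0,0,0,0]]}}

```text
t: 22.5
ee_pos: [0.5375, 0.0414, 0.0081]
ee_rot: [0.01, -3.141, 0.001]
force: [-3.9, -3.9, 0.8]
gripper_width: 0.0
grip_force: 1.9
```

Request:
{"name": "carry_out", "arguments": {"rows": [[-0.0005,0,0,0,0,0,0],[-0.0005,0,0,0,0,0,0]]}}

```text
t: 22.7
ee_pos: [0.5397, 0.0426, 0.0085]
ee_rot: [-0.01, 3.139, 0.002]
force: [-1.1, -0.4, 0.1]
gripper_width: -0.0003
grip_force: 0.7
```

Request:
{"name": "carry_out", "arguments": {"rows": [[0,0,0,0,0,0,0]]}}

```text
t: 22.8
ee_pos: [0.5398, 0.0426, 0.0085]
ee_rot: [-0.011, 3.139, 0.002]
force: [-0.5, -0.7, 0.4]
gripper_width: -0.0
grip_force: 0.2
```

```bash
python3 - <<'E'
from h import *
s=manip.get_state();print(s['t'],s['ee_pos'],s['force'])
im=manip.capture('top');x,y=245,195
a=cv2.resize((255*(im[y:y+95,x:x+95,::-1]/255.)**.6).astype(np.uint8),(570,570),interpolation=cv2.INTER_CUBIC)
cv2.imwrite('pics/push.png',a)
for n in ['wedge_nose','wedge_mid']: print(n,[(np.round(d['position'],4).tolist(),round(d['score'],2)) for d in manip.mark_of('top',n)[:2]])
E
```

```text
22.8 [0.53977353 0.04258059 0.00851021] [-0.47427222 -0.69747011  0.42605225]
wedge_nose [([0.6537, 0.0366, 0.0258], 0.42)]
wedge_mid []
```

View pics/push.png

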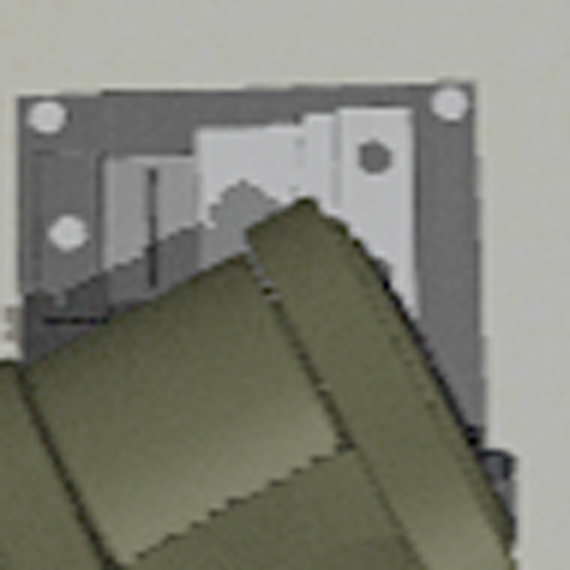

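The sample now touches the end stop (column 106). The nose is at row 115, about 62 mm inside, flush along the rail, so it is nearly at the stop. I'll continue in fine steps.

Request:
{"name": "carry_out", "arguments": {"rows": [[-0.0005,0,0,0,0,0,0]]}}

```text
t: 23.05
ee_pos: [0.5398, 0.0422, 0.0084]
ee_rot: [-0.01, 3.14, 0.001]
force: [-1.2, -0.3, 0.2]
gripper_width: -0.0001
grip_force: 0.6
```

Request:
{"name": "carry_out", "arguments": {"rows": [[-0.0005,0,0,0,0,0,0],[0,0,0,0,0,0,0]]}}

```text
t: 23.25
ee_pos: [0.5398, 0.042, 0.0082]
ee_rot: [-0.01, 3.141, 0.0]
force: [-0.7, 0.5, 0.6]
gripper_width: -0.0
grip_force: 0.3
```

Request:
{"name": "carry_out", "arguments": {"rows": [[-0.0005,0,0,0,0,0,0],[0,0,0,0,0,0,0]]}}

```text
t: 23.45
ee_pos: [0.5398, 0.042, 0.008]
ee_rot: [0.01, -3.141, -0.0]
force: [-2.1, 0.3, 2.8]
gripper_width: -0.0
grip_force: 1.2
```

Request:
{"name": "carry_out", "arguments": {"rows": [[-0.0005,0,0,0,0,0,0],[0,0,0,0,0,0,0]]}}

```text
t: 23.65
ee_pos: [0.5398, 0.0419, 0.0079]
ee_rot: [0.01, -3.14, 0.0]
force: [-4.2, 1.2, 3.0]
gripper_width: -0.0002
grip_force: 2.5
```

Request:
{"name": "carry_out", "arguments": {"rows": [[-0.0005,0,0,0,0,0,0],[0,0,0,0,0,0,0]]}}

```text
t: 23.85
ee_pos: [0.5402, 0.0419, 0.0079]
ee_rot: [0.01, -3.14, 0.0]
force: [-5.8, 0.4, 4.2]
gripper_width: -0.0001
grip_force: 2.6
```

Request:
{"name": "carry_out", "arguments": {"rows": [[-0.0005,0,0,0,0,0,0],[0,0,0,0,0,0,0]]}}

```text
t: 24.05
ee_pos: [0.5404, 0.0419, 0.0079]
ee_rot: [0.01, -3.139, 0.001]
force: [-6.0, 0.8, 4.7]
gripper_width: 0.0001
grip_force: 3.1
```

Request:
{"name": "carry_out", "arguments": {"rows": [[-0.0005,0,0,0,0,0,0],[0,0,0,0,0,0,0]]}}

```text
t: 24.25
ee_pos: [0.5404, 0.0419, 0.0078]
ee_rot: [0.01, -3.138, 0.001]
force: [-7.8, -0.2, 6.0]
gripper_width: 0.0001
grip_force: 3.7
```

Request:
{"name": "carry_out", "arguments": {"rows": [[-0.0005,0,0,0,0,0,0],[-0.0005,0,0,0,0,0,0],[0,0,0,0,0,0,0]]}}

```text
t: 24.55
ee_pos: [0.5404, 0.0419, 0.0076]
ee_rot: [0.01, -3.136, 0.002]
force: [-9.3, 0.0, 6.7]
gripper_width: 0.0001
grip_force: 4.8
```

Request:
{"name": "carry_out", "arguments": {"rows": [[-0.0005,0,0,0,0,0,0],[-0.0005,0,0,0,0,0,0],[0,0,0,0,0,0,0]]}}

```text
t: 24.85
ee_pos: [0.5404, 0.0419, 0.0074]
ee_rot: [0.01, -3.134, 0.002]
force: [-11.8, 0.8, 8.5]
gripper_width: 0.0002
grip_force: 6.0
```

Request:
{"name": "carry_out", "arguments": {"rows": [[-0.0005,0,0,0,0,0,0],[-0.0005,0,0,0,0,0,0],[0,0,0,0,0,0,0]]}}

```text
t: 25.15
ee_pos: [0.5404, 0.0419, 0.0073]
ee_rot: [0.011, -3.132, 0.003]
force: [-13.8, 0.3, 10.2]
gripper_width: -0.0002
grip_force: 7.2
```

Request:
{"name": "carry_out", "arguments": {"rows": [[-0.0005,0,-0.0005,0,0,0,0],[-0.0005,0,-0.0005,0,0,0,0],[0,0,0,0,0,0,0]]}}

```text
t: 25.45
ee_pos: [0.5404, 0.0418, 0.0073]
ee_rot: [0.011, -3.13, 0.003]
force: [-14.4, 1.0, 5.2]
gripper_width: -0.0002
grip_force: 7.0
```

Request:
{"name": "carry_out", "arguments": {"rows": [[-0.0004,0,-0.0004,0,0,0,0],[-0.0004,0,-0.0004,0,0,0,0],[0,0,0,0,0,0,0]]}}

```text
t: 25.75
ee_pos: [0.5404, 0.0418, 0.0074]
ee_rot: [0.011, -3.129, 0.002]
force: [-13.3, 0.5, 1.7]
gripper_width: -0.0003
grip_force: 6.9
```

Request:
{"name": "carry_out", "arguments": {"rows": [[-0.0005,0,0,0,0,0,0],[-0.0005,0,0,0,0,0,0],[0,0,0,0,0,0,0]]}}

```text
t: 26.05
ee_pos: [0.5404, 0.0418, 0.0074]
ee_rot: [0.011, -3.126, 0.003]
force: [-15.4, -0.0, 4.9]
gripper_width: -0.0001
grip_force: 8.4
```

It stopped firmly at about 15 N. Backing off now.

Request:
{"name": "carry_out", "arguments": {"rows": [[0.002,0,0,0,0,0,0],[0.003,0,0,0,0,0,0],[0.004,0,0,0,0,0,0],[0.008,0,0,0,0,0,0],[0.01,0,0,0,0,0,0],[0.01,0,0,0,0,0,0],[0,0,-0.02,0,0,0,0],[0,0,-0.03,0,0,0,0],[0,0,-0.03,0,0,0,0],[0,0,0,0,0,0,0],[0,0,0,0,0,0,0]]}}

```text
t: 27.15
ee_pos: [0.5111, 0.0411, 0.0903]
ee_rot: [-0.009, 3.14, -0.002]
force: [-0.5, -0.6, 0.1]
gripper_width: -0.0002
grip_force: 0.0
```

```bash
python3 - <<'E'
from h import *
s=manip.get_state();print(s['t'],s['ee_pos'],s['force'])
im=manip.capture('top');x,y=245,195
a=cv2.resize((255*(im[y:y+95,x:x+95,::-1]/255.)**.6).astype(np.uint8),(570,570),interpolation=cv2.INTER_CUBIC)
cv2.imwrite('pics/end.png',a)
E
```

```text
27.15 [0.51108529 0.04111172 0.09034084] [-0.46236885 -0.56418045  0.0755617 ]
```

View pics/end.png

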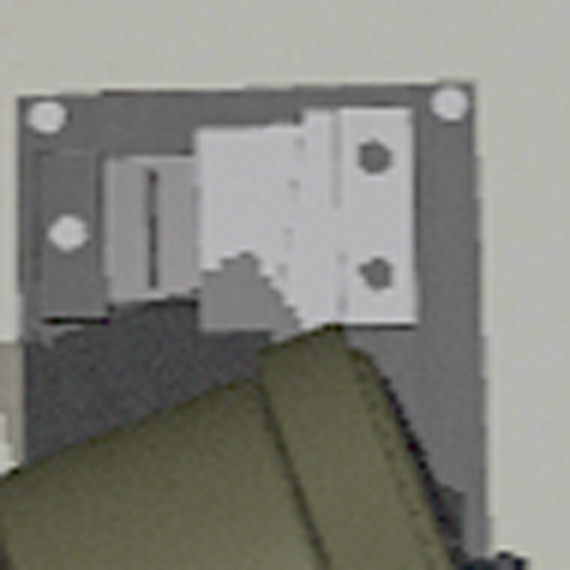

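The wedge sits tight between rail and jaw, with its nose at about (320,108), roughly 64 mm inside. The sample (107–198, 230) is nipped against the end stop, and the gripper is clear.

```bash
python3 -c "
from plant import manip
print(manip.sign_off())"
```

```text
the job is handed in; nothing more can be done
None
```

The job is handed in at about 27 s: the wedge is seated flat along the rail with its nose about 64 mm in, pushed home at about 15 N, and the sample is held against the end stop with the gripper clear; the squeeze on the sample was not measured directly, and no verdict was returned.

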